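# Open the latched tool cupboard

### The job

Open the tool cupboard, which is kept shut by a child-safety latch: draw the door out by its handle until the hook catches, reach down through the gap behind the top of the door, press the sprung hook down to clear its catch and keep it down while you draw the door past. Then swing the door wide open, about square to the cupboard, and leave it standing there, with the other things on the bench left alone. Be gentle: the hook takes a firm press of nearly 20 N, but more than 25 N on it, from pressing or from pulling the door against it, breaks the plastic.

Things in the scene. Friction and masses are not known exactly. Their poses are not given: they have to be found in the camera images.
- cupboard: Small plywood tool cupboard, 200 mm deep (x), 280 wide (y), 240 high, fixed to the bench, panels 12 mm thick. Origin: centre of its underside; its own -x side is the front, z up. One door covers the whole front.
- hinge (a point): Point on the door's vertical hinge axis, 240 mm up: the cupboard's left front edge seen from the robot, 101 mm before its centre and 140 mm to its +y side. Axes as the cupboard's; does not move with the door. Door: 14 mm plywood, 280 wide, its top 1 mm under the cupboard's top, its back face in the plane through this axis.
- door (a joint): Door angle, rad: 0 shut, grows as the free (right, -y) edge swings out to the cupboard's -x; end stop 1.9. Starts shut or nearly so. The hinge is slightly stiff (0.2 N m), so the door stays where it is left. The latch holds it at about 0.15 rad, giving a little, with a gap of about 30 mm behind the door at the latch; past 0.26 rad the hook is clear of the catch.
- handle (a point): Middle of the bar handle on the door's front; turns with the door (x points from the bar towards the door, y along the bar, z up). Level steel bar 10 mm thick, 90 long, its axis 35 mm off the door's front face (49 from its back face), 30 mm under the cupboard's top, 210 mm from the hinge axis; a post at each end.
- latch: White plastic latch on the door's back, behind the handle, 210 mm from the hinge axis: a housing that carries a sprung hook with a thumb tab on it. Origin: on the door's back face, mid-width, 22 mm under the cupboard's top; x points from the door into the cupboard, z up; moves with the door. Over 25 N on it, pressing or pulling the door against it, breaks it.
- pad (a point): Where to press: nominal middle of the top of the hook's flat thumb tab, 15 mm off the door's back, 22 mm under the cupboard's top; axes as the latch's. Tab: 30 mm wide, from 2 to 28 mm off the door; nothing is above it. It is clipped on toothed legs at a height the fitter chose: its true top is up to 12 mm above or below this point and stays there. Feel for it.
- catch (a point): Middle of the lower edge of the steel strike plate, 15 mm behind the cupboard's front edge, 34 mm under its top; the hook's upturned barb, 50 mm off the door, catches behind it. The hook moves straight down on a stiff spring: 2 N to start, then 4 N per mm, so about 16 N at 3.5 mm where it just clears the plate; 18 to 20 N is a good press. It springs up when let go.
- nail_bowl: White ceramic bowl of brass nails, 96 mm across, 34 high, loose on the bench; origin: centre of its underside. Bystander.
- wood_slice: Round slice of a branch with brass pins in it, 124 mm across, 22 thick (pins to 36), loose on the bench; origin: centre of its underside. Bystander.
- hammer: Hammer with wooden handle and dark steel head, 270 mm long, lying on the bench; origin: middle of its length, underside; its x axis runs from handle to head. Bystander.

How it is judged:
By the outcome, as a careful person would: the job done as asked, in the order asked, and still so for the second after the job is handed in, with the robot touching nothing.
It also fails if it takes over 58 s, if anything falls off the work surface, if the arm or the gripper's body presses on something with over 40 N, if the wrist force passes 120 N, or if a joint passes its speed limit or range.

### The arm

A 6-joint arm with a two-finger parallel gripper is mounted at the origin on the work surface. World frame = base frame: x ahead of the robot, y to its left, z up, the work surface at z = 0. Lengths are in m, angles in rad, forces in N, time in s.
With the tool pointing down it reaches from about 0.35 to 0.85 m from the base axis. Payload 8.1 kg.
Tool frame: the origin (TCP) lies at the very end of the fingers, on their centre line; the grasp point (between the pads) lies 19 mm behind it; z points along the fingers, y is the direction in which the jaws open and shut (so a half turn about z gives the same grasp; the last joint's range is limited). The gripper opens to 93 mm and grips with 3 to 60 N. Pads are 15 mm wide; open, the fingers measure 128 mm over their backs; the gripper's body (75 mm by 188 mm) begins 65 mm behind the grasp point.
Start: joints at [1.155, 0.13, 1.488, -0, 1.523, -0.085], TCP at [0.195, 0.567, 0.219] pointing down, gripper open.
Joint ranges: [-2.96, 2.96], [-0.89, 2.26], [0.02, 2.5], [-1.34, 4.48], [0, 2.73], [-2.66, 2.66]. Speed limits (rad/s): [2.39, 2.39, 2.79, 3.14, 3.14, 3.14].

### API

Orientations are given as a unit quaternion [x, y, z, w].
In Python, from bench import status, snapshot, order gives the robot as it stands. The module is installed in compiled form; this text tells all that it offers.
- The arm moves only by the shell command python3 -m inch 'ROWS' [FORCE]. ROWS is JSON, a list of rows, each an object of numbers: "x", "y", "z": the shift along the tool's x, y, z in m; "wx", "wy", "wz": the turn, a rotation vector about the tool's x, y, z in rad; "hand": the finger opening in m, from 0 to 0.093. A call has 1 to 8 rows; each row is the pose to reach, as a shift and turn from the pose commanded when the call began, along the tool's axes at that moment; what a row does not reach only later rows make up. A row lasts 1/8 s, in which the tool goes at most 62.5 mm and 10.7 degrees, less where a joint would pass 70% of its speed; a pose out of reach is approached as far as the arm can. A call with a gripper value outside its range is refused whole. The fingers move at their own pace and stop on an object; FORCE is the grip in N (left out, the last holds). Time passes only in rows, so rows that repeat a pose let the fingers close. It gives the time, the measured TCP pose, the force and the opening at its end, in the units of the state.
- status.state(): the state, without advancing time (a new reading comes with each control period).
- snapshot(name): name is "scene" or "top" or "wrist"; returns a dict with "image" (400x640x3 uint8, red, green, blue), "fovy" (degrees; the focal length in pixels is half the picture's height over the tangent of half this angle, whatever the lens; pixels are square), "cx", "cy" (the principal point, pixels), "R" (3x3) and "t" (3): a world point X has camera coordinates R X + t. Camera axes: x right, y down, z forward; pixel columns grow to the right and rows downward; lengths in m; the calibration is good to about 2 mm. A picture is of the moment at which its call begins. There is no depth.
- order.hand_in(): hands the job in, once; it reports no verdict.
The state is a dict: "time": time; "joints": joint angles; "joint_vel": joint speeds; "joint_torque": joint torques, N m; "ee_pos": TCP position; "eef_rot": TCP orientation; "contact_force": force on the tool from outside, world axes, zero at the start; "moment": the same for the moment, N m; "grip_width": finger opening in m.
Only numpy, scipy, OpenCV 4.12 (cv2) and the standard library are available. Lean on these libraries where they do the work, as an engineer would, in place of code of your own. Each camera call takes 0.05 s, during which the arm holds its last target.

## Working session

There is one attempt and no reset: what is moved stays moved. The work goes in short steps, Python scripts to look and compute and a shell command to move; the robot and the scene stay as the last step left them, time stands still between calls to the robot, and variables do not carry over. Pictures are saved under pics/ and viewed, and the job is handed in when it is done.

```bash
mkdir -p pics; ls
cat > h.py <<'E'
import numpy as np,cv2
from bench import status,snapshot,order
from scipy.spatial.transform import Rotation as Ro
def pic(n,f):
    s=snapshot(n); cv2.imwrite('pics/'+f,s['image'][:,:,::-1]); 
    np.savez('pics/'+f+'.npz',**{k:np.array(s[k]) for k in s}); return s
def K(s):
    f=200/np.tan(np.radians(float(s['fovy']))/2); return np.array([[f,0,s['cx']],[0,f,s['cy']],[0,0,1]],float)
def proj(s,X):
    X=np.atleast_2d(X); c=X@np.array(s['R']).T+np.array(s['t']); p=c@K(s).T; return p[:,:2]/p[:,2:]
def ray(s,u,v,z):
    R=np.array(s['R']);t=np.array(s['t']); d=R.T@np.linalg.inv(K(s))@[u,v,1]; o=-R.T@t; return o+d*(z-o[2])/d[2]
E
python3 - <<'E'
from h import *
for n in ['scene','top','wrist']:
    s=pic(n,n+'0.png'); print(n,s['fovy'],-np.array(s['R']).T@s['t'])
print(status.state())
E
```

```text
pics
scene 56.72786749795182 [ 1.4650234  -0.24614881  0.88250928]
top 50.0017242077448 [0.40929531 0.05343776 1.7317808 ]
wrist 59.462347859557596 [0.12068289 0.59238    0.38281509]
{'time': 0.15, 'joints': array([ 1.15461536e+00,  1.30979806e-01,  1.48901963e+00,  2.07035735e-05,
        1.52307068e+00, -8.54052839e-02]), 'joint_vel': array([-7.16654230e-04, -1.02113030e-03, -2.62568452e-03,  7.63089672e-04,
       -1.15825709e-03, -8.05080784e-05]), 'joint_torque': array([ 2.65990802e-04, -5.60484695e+01, -4.92328906e+01,  7.68801919e-02,
        3.07596812e-02, -6.58006343e-05]), 'ee_pos': array([0.19465399, 0.5670612 , 0.21783839]), 'eef_rot': array([ 1.64635340e-01,  9.86354226e-01, -7.13052511e-04, -1.93348276e-04]), 'contact_force': array([-0.06569784, -0.07368769,  0.45210809]), 'moment': array([ 0.0234695 , -0.03030559, -0.06718146]), 'grip_width': 0.09262028789919931}
```

View pics/scene0.png

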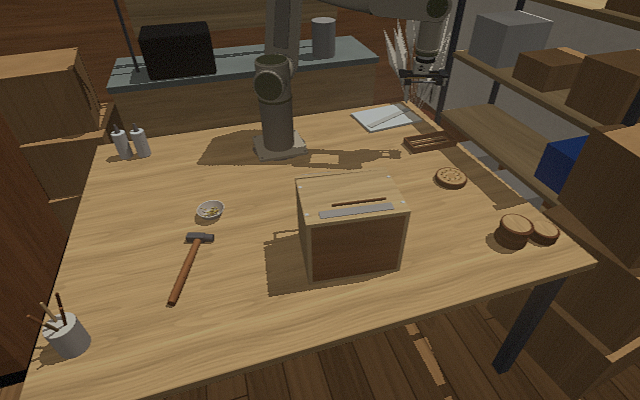

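View pics/top0.png

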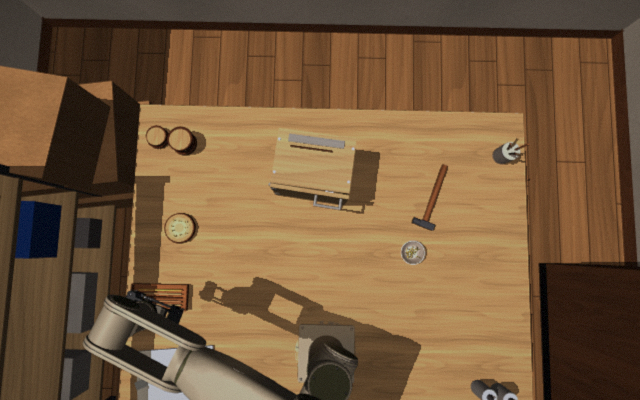

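The top view shows the cupboard at about (313,165) with the handle at (328,203). The hammer is at (430,197), the bowl at (413,252) and the slice at (180,228). Next I zoom in.

Run:
```python
from h import *
a=cv2.imread('pics/top0.png')[120:220,255:390]; cv2.imwrite('pics/tz0.png',cv2.resize(a,None,fx=5.9,fy=5.9,interpolation=cv2.INTER_CUBIC))
```

```text
(no output)
```

View pics/tz0.png

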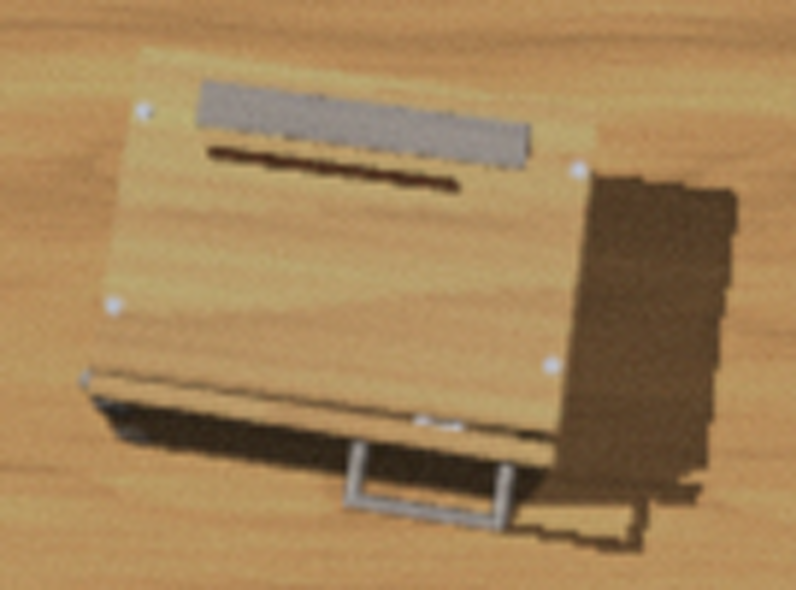

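```bash
cat >> h.py <<'E'
def corners(c): # x,y,yaw
    x,y,a=c; q=np.array([[.1,.14],[.1,-.14],[-.1,-.14],[-.1,.14]]); R=np.array([[np.cos(a),-np.sin(a)],[np.sin(a),np.cos(a)]])
    return np.c_[q@R.T+[x,y],np.full(4,.24)]
def cup2w(c,p):
    x,y,a=c; p=np.atleast_2d(p).astype(float); R=np.array([[np.cos(a),-np.sin(a)],[np.sin(a),np.cos(a)]]); return np.c_[p[:,:2]@R.T+[x,y],p[:,2]]
def doorpt(c,th,r,off,z): # r from hinge, off toward inside(+)
    # door dir shut: -y ; opening: toward -x
    d=np.array([-np.sin(th),-np.cos(th)]); n=np.array([np.cos(th),-np.sin(th)])
    p=np.array([-.101,.14])+r*d+off*n
    return cup2w(c,[p[0],p[1],z])[0]
E
python3 - <<'E'
from h import *
from scipy.optimize import least_squares
s=np.load('pics/top0.png.npz')
u=np.array([[140,48],[597,125],[558,432],[92,372]])/5.9+[255,120]
r=least_squares(lambda c:(proj(s,corners(c))-u).ravel(),[.75,.08,0]); c=r.x; print(c,r.fun.round(2))
for p in [(348,500),(503,525)]:
    w=ray(s,p[0]/5.9+255,p[1]/5.9+120,.21); x,y,a=c; R=np.array([[np.cos(a),-np.sin(a)],[np.sin(a),np.cos(a)]]); print(w,R.T@(w[:2]-[x,y])-[-.101,.14])
# scene check
s2=np.load('pics/scene0.png.npz'); im=cv2.imread('pics/scene0.png')
for p in proj(s2,corners(c)): cv2.circle(im,tuple(int(v) for v in p.round()),1,(0,0,255),-1)
cv2.imwrite('pics/sz0.png',cv2.resize(im[160:290,260:430],None,fx=4.5,fy=4.5))
for n,p in [('bowl',(413,252,.0)),('ham',(430,197,0)),('slice',(180,228,0))]: print(n,ray(s,*p))
E
```

```text
[ 0.7086788   0.06436509 -0.11965663] [ 0.23  0.21  0.56 -1.83 -0.42  1.39 -0.37  0.17]
[0.55687526 0.05969411 0.21      ] [-0.04916051 -0.16275857]
[ 0.54407193 -0.03415838  0.21      ] [-0.050669   -0.25746832]
bowl [ 0.39733437 -0.34018761  0.        ]
ham [ 0.62060657 -0.40947677  0.        ]
slice [0.46945035 0.59880688 0.        ]
```

View pics/sz0.png

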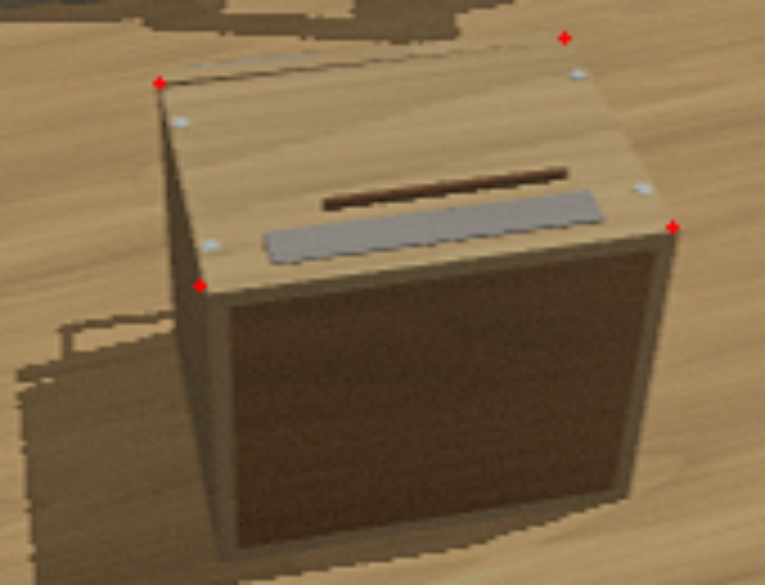

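```bash
cat >> h.py <<'E'
C=[0.7087,0.0644,-0.1197]
def to(x,y,z,psi,st=None):
    st=st or status.state(); R=Ro.from_quat(st['eef_rot'])
    T=Ro.from_matrix(np.array([[-np.sin(psi),np.cos(psi),0],[np.cos(psi),np.sin(psi),0],[0,0,-1]]))
    d=R.inv().apply(np.array([x,y,z])-st['ee_pos']); w=(R.inv()*T).as_rotvec(); print('d',d.round(4),'w',w.round(4))
def st():
    s=status.state(); R=Ro.from_quat(s['eef_rot']).as_matrix(); print('t',round(s['time'],2),'p',s['ee_pos'].round(4),'psi',round(float(np.arctan2(R[1,1],R[0,1])),4),'tilt',R[:2,2].round(4),'F',s['contact_force'].round(2),'g',round(s['grip_width'],4)); return s
E
python3 -c "
from h import *
to(.545,.0135,.31,-.136)"
```

```text
d [-0.5111 -0.4099 -0.0916] w [-1.300e-03  9.000e-04  1.376e+00]
```

```bash
python3 -m inch '[{"z":-0.05},{"x":-0.511,"y":-0.41,"z":-0.092,"wz":1.376},{"x":-0.511,"y":-0.41,"z":-0.092,"wz":1.376},{"x":-0.511,"y":-0.41,"z":-0.092,"wz":1.376},{"x":-0.511,"y":-0.41,"z":-0.092,"wz":1.376},{"x":-0.511,"y":-0.41,"z":-0.092,"wz":1.376},{"x":-0.511,"y":-0.41,"z":-0.092,"wz":1.376},{"x":-0.511,"y":-0.41,"z":-0.092,"wz":1.376}]'; python3 -c "
from h import *
st();to(.545,.0135,.31,-.136)"
```

```text
t 0.15 p [0.1947 0.5671 0.2178] psi 1.24 tilt [-0.0006 -0.0013] F [-0.07 -0.07  0.45] g 0.0926
d [-0.5111 -0.4099 -0.0916] w [-1.300e-03  9.000e-04  1.376e+00]invalid input
```

```bash
python3 -m inch '[{"x":0,"y":0,"z":-0.05,"wx":0,"wy":0,"wz":0,"hand":0.093}]'; echo; python3 -c "
from h import *
st();to(.545,.0135,.31,-.136)"
```

```text
time: 0.28
ee_pos: [0.1937, 0.5647, 0.2633]
eef_rot: [0.165, 0.986, -0.005, -0.001]
contact_force: [1.2, -0.1, 0.7]
grip_width: 0.0929

t 0.28 p [0.1937 0.5647 0.2633] psi 1.24 tilt [-0.0043 -0.0098] F [ 1.15 -0.12  0.71] g 0.0929
d [-0.5113 -0.4077 -0.0428] w [-0.0095  0.0066  1.376 ]
```

```bash
python3 -m inch '[{"x":-0.511,"y":-0.41,"z":-0.042,"wx":0,"wy":0,"wz":1.376,"hand":0.093},{"x":-0.511,"y":-0.41,"z":-0.042,"wx":0,"wy":0,"wz":1.376,"hand":0.093},{"x":-0.511,"y":-0.41,"z":-0.042,"wx":0,"wy":0,"wz":1.376,"hand":0.093},{"x":-0.511,"y":-0.41,"z":-0.042,"wx":0,"wy":0,"wz":1.376,"hand":0.093},{"x":-0.511,"y":-0.41,"z":-0.042,"wx":0,"wy":0,"wz":1.376,"hand":0.093},{"x":-0.511,"y":-0.41,"z":-0.042,"wx":0,"wy":0,"wz":1.376,"hand":0.093},{"x":-0.511,"y":-0.41,"z":-0.042,"wx":0,"wy":0,"wz":1.376,"hand":0.093},{"x":-0.511,"y":-0.41,"z":-0.042,"wx":0,"wy":0,"wz":1.376,"hand":0.093}]'; python3 -c "
from h import *
st();to(.545,.0135,.31,-.136)"
```

```text
time: 1.27
ee_pos: [0.4622, 0.1438, 0.3007]
eef_rot: [0.755, 0.656, 0.0, 0.0]
contact_force: [0.9, 0.8, 0.1]
grip_width: 0.0927
t 1.27 p [0.4622 0.1438 0.3007] psi -0.14 tilt [0.0003 0.0002] F [0.92 0.79 0.06] g 0.0927
d [-0.1175  0.1002 -0.0093] w [ 0.0002 -0.0002 -0.004 ]
```

```bash
python3 -m inch '[{"x":-0.116,"y":0.1,"z":-0.008,"wx":0,"wy":0,"wz":0,"hand":0.06},{"x":-0.116,"y":0.1,"z":-0.008,"wx":0,"wy":0,"wz":0,"hand":0.06},{"x":-0.116,"y":0.1,"z":-0.008,"wx":0,"wy":0,"wz":0,"hand":0.06},{"x":-0.116,"y":0.1,"z":-0.008,"wx":0,"wy":0,"wz":0,"hand":0.06},{"x":-0.116,"y":0.1,"z":-0.008,"wx":0,"wy":0,"wz":0,"hand":0.06}]'
python3 - <<'E'
from h import *
st();to(.545,.0135,.31,-.136); s=pic('wrist','w1.png');print(-np.array(s['R']).T@s['t'])
E
```

```text
time: 1.9
ee_pos: [0.5444, 0.0179, 0.3083]
eef_rot: [0.753, 0.657, -0.0, -0.0]
contact_force: [0.6, 0.0, 0.0]
grip_width: 0.0602
t 1.9 p [0.5444 0.0179 0.3083] psi -0.1359 tilt [-0.0008  0.0005] F [0.56 0.02 0.  ] g 0.0602
d [-0.0043  0.0011 -0.0017] w [-0.0009 -0.0004  0.0001]
[0.555403   0.09522635 0.47343577]
```

View pics/w1.png

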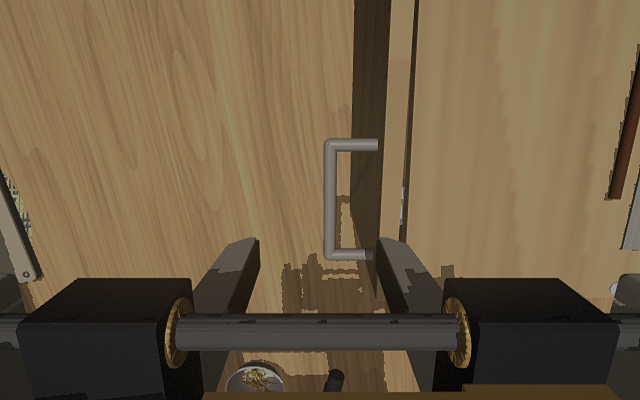

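The bar is at columns ~325–337, rows 140–258. The crack between the door and the top runs (415,0)–(404,270).

Run:
```python
from h import *
s=np.load('pics/w1.png.npz')
im=cv2.imread('pics/w1.png'); cv2.imwrite('pics/w1z.png',cv2.resize(im[120:290,300:470],None,fx=3.5,fy=3.5,interpolation=cv2.INTER_CUBIC))
for u,v,z in [(331,143,.21),(330,256,.21),(415.5,2,.24),(404,268,.24),(391,2,.239),(378,268,.239)]: print((u,v),ray(s,u,v,z).round(4))
print(proj(s,corners(C)).round(1))
for th in (0,.02,.04): print(th,[proj(s,doorpt(C,th,r,o,z)).round(1) for r,o,z in [(.165,-.049,.21),(.255,-.049,.21),(.28,0,.239),(.1,-.014,.239)]], doorpt(C,th,.21,-.049,.21))
```

```text
(331, 143) [0.5606 0.0599 0.21  ]
(330, 256) [ 0.5481 -0.032   0.21  ]
(415.5, 2) [0.6204 0.1402 0.24  ]
(404, 268) [ 0.6018 -0.0346  0.24  ]
(391, 2) [0.6062 0.1424 0.239 ]
(378, 268) [ 0.583  -0.0325  0.239 ]
[[ 794.1 -163. ]
 [ 658.6  298.7]
 [ 394.5  302.5]
 [ 418.1 -154.9]]
0 [array([[326.4, 146.8]]), array([[327.4, 256.1]]), array([[392.9, 301.8]]), array([[383. ,  47.5]])] [0.55141432 0.01281304 0.21      ]
0.02 [array([[322. , 145.6]]), array([[321.2, 255.1]]), array([[385.5, 301.8]]), array([[379.8,  47. ]])] [0.54737641 0.014328   0.21      ]
0.04 [array([[317.6, 144.2]]), array([[315.1, 253.9]]), array([[378.2, 301.7]]), array([[376.6,  46.5]])] [0.54336961 0.0159234  0.21      ]
```

View pics/w1z.png

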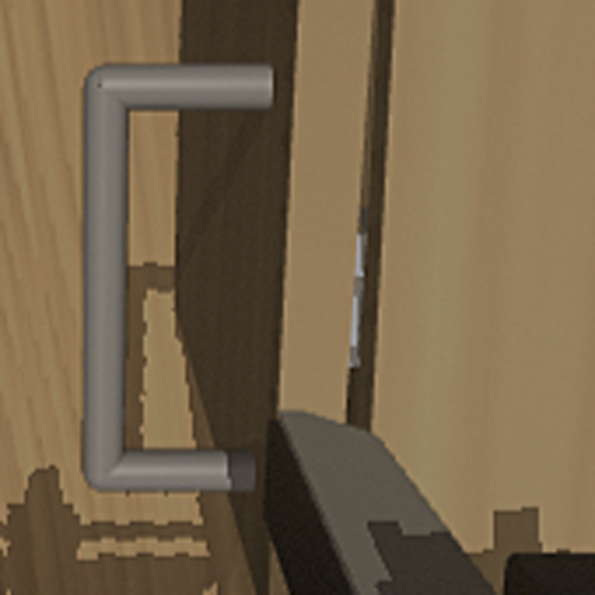

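Run:
```python
from h import *
from scipy.optimize import least_squares
w=np.load('pics/w1.png.npz');t=np.load('pics/top0.png.npz');sc=np.load('pics/scene0.png.npz')
tu=np.array([[140,48],[597,120],[558,432],[92,372]])/5.9+[255,120]
su=np.array([[676,235],[203,294],[159,84],[565,38]])/4.5+[260,160]
def lineres(A,B,pts):
    A,B=proj(w,A)[0],proj(w,B)[0]; d=(B-A)/np.linalg.norm(B-A); return [(p-A)@[d[1],-d[0]] for p in np.array(pts)]
def f(q):
    c,th=q[:3],q[3]; k=corners(c)
    r=list((proj(t,k)-tu).ravel())+list((proj(sc,k)-su).ravel())
    r+=[.5*v for v in lineres(k[2],k[3],[(415.5,2),(412.9,120),(406.3,243)])]
    r+=[.5*v for v in lineres(doorpt(c,th,.28,0,.239),doorpt(c,th,0.01,0,.239),[(408.6,120),(399.4,240)])]
    r+=list(.5*(proj(w,[doorpt(c,th,.165,-.049,.21),doorpt(c,th,.255,-.049,.21)])-[(331,145),(330,254)]).ravel())
    r+=list((proj(t,[doorpt(c,th,.165,-.049,.21),doorpt(c,th,.255,-.049,.21)])-(np.array([(350,498),(501,522)])/5.9+[255,120])).ravel())
    return np.array(r)
r=least_squares(f,[.7087,.064,-.12,.02],loss='soft_l1'); print(r.x.round(4)); print(f(r.x).round(1))
c,th=r.x[:3],r.x[3]; print(doorpt(c,th,.21,-.049,.21),doorpt(c,0.15,.21,-.007,.21),doorpt(c,.15,.21,-.049,.21))
```

```text
[ 0.7137  0.0648 -0.1148  0.0124]
[-0.  -1.   0.3 -2.6 -0.4 -0.2 -0.3 -1.   0.1 -1.5  0.2 -0.5 -0.4  0.4
  0.5  0.1  1.1 -0.7 -0.7 -0.9  0.  -0.3  0.3  0.1  0.6  0.2 -0.5 -0.4
 -0.7]
[0.55418774 0.01336139 0.21      ] [0.56770581 0.0146042  0.21      ] [0.52716954 0.0255956  0.21      ]
```

```bash
sed -i 's/^C=.*/C=[0.7137,0.0648,-0.1148]/' h.py; python3 -c "
from h import *
st();to(.5542,.0135,.196,-.127)"
```

```text
t 1.95 p [0.5444 0.0182 0.3085] psi -0.1351 tilt [-0.0004  0.0004] F [ 0.01  0.82 -1.07] g 0.0601
d [-0.0034  0.0104  0.1125] w [-0.0005 -0.0003 -0.0081]
```

```bash
python3 -m inch '[{"x":-0.003,"y":0.0104,"z":0.02,"wx":0,"wy":0,"wz":-0.008,"hand":0.026},{"x":-0.003,"y":0.0104,"z":0.05,"wx":0,"wy":0,"wz":-0.008,"hand":0.026},{"x":-0.003,"y":0.0104,"z":0.06,"wx":0,"wy":0,"wz":-0.008,"hand":0.026},{"x":-0.003,"y":0.0104,"z":0.06,"wx":0,"wy":0,"wz":-0.008,"hand":0.026}]'
python3 - <<'E'
from h import *
st();to(.5542,.0135,.196,-.127); s=pic('wrist','w2.png')
E
```

```text
time: 2.45
ee_pos: [0.5541, 0.0133, 0.2473]
eef_rot: [0.751, 0.661, -0.001, -0.001]
contact_force: [0.5, -0.2, -0.7]
grip_width: 0.0275
t 2.45 p [0.5541 0.0133 0.2473] psi -0.1272 tilt [-0.0022  0.0002] F [ 0.46 -0.23 -0.74] g 0.0275
d [0.0002 0.0002 0.0513] w [-0.0022  0.0001 -0.0002]
```

View pics/w2.png

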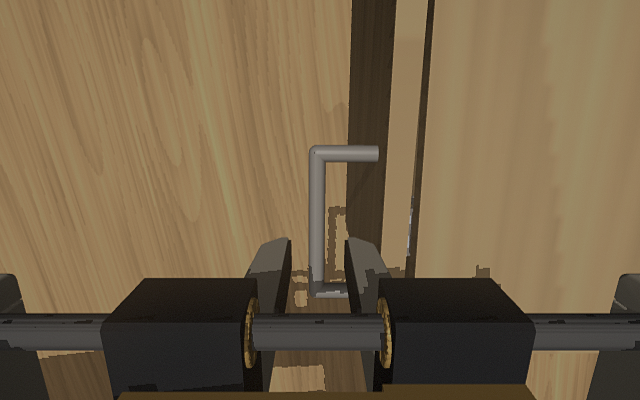

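The fingers (x≈290 and x≈347) straddle the bar at x≈317, with the inner one clear of the door front (x≈393). Next: descend and grip.

```bash
python3 -m inch '[{"x":0,"y":0,"z":0.025,"wx":0,"wy":0,"wz":0,"hand":0.026},{"x":0,"y":0,"z":0.045,"wx":0,"wy":0,"wz":0,"hand":0.026},{"x":0,"y":0,"z":0.051,"wx":0,"wy":0,"wz":0,"hand":0.026},{"x":0,"y":0,"z":0.051,"wx":0,"wy":0,"wz":0,"hand":0.026},{"x":0,"y":0,"z":0.051,"wx":0,"wy":0,"wz":0,"hand":0.013},{"x":0,"y":0,"z":0.051,"wx":0,"wy":0,"wz":0,"hand":0.007},{"x":0,"y":0,"z":0.051,"wx":0,"wy":0,"wz":0,"hand":0.007},{"x":0,"y":0,"z":0.051,"wx":0,"wy":0,"wz":0,"hand":0.007}]' 6
python3 - <<'E'
from h import *
s=st();p=s['ee_pos']
from scipy.optimize import minimize_scalar
th0=.0124
a=doorpt(C,th0,.21,-.049,.196)
for th in (.06,.1,.12,.13,.14,.15,.16):
    b=doorpt(C,th,.21,-.049,.196); print(th,end=' '); to(*(p+b-a),-.127-(th-th0),s)
E
```

```text
time: 3.5
ee_pos: [0.5552, 0.0128, 0.1984]
eef_rot: [0.751, 0.66, 0.0, 0.0]
contact_force: [-1.9, -0.5, 5.3]
grip_width: 0.0099
t 3.5 p [0.5552 0.0128 0.1984] psi -0.128 tilt [ 0.0012 -0.0002] F [-1.91 -0.5   5.25] g 0.0099
0.06 d [ 0.0026 -0.0099 -0.    ] w [ 0.0012 -0.      0.0466]
0.1 d [ 0.0051 -0.0182 -0.    ] w [ 0.0012 -0.      0.0866]
0.12 d [ 0.0065 -0.0223 -0.    ] w [ 0.0012 -0.      0.1066]
0.13 d [ 0.0072 -0.0243 -0.    ] w [ 0.0012 -0.      0.1166]
0.14 d [ 0.0079 -0.0263 -0.    ] w [ 1.200e-03 -1.000e-04  1.266e-01]
0.15 d [ 0.0087 -0.0283 -0.    ] w [ 1.200e-03 -1.000e-04  1.366e-01]
0.16 d [ 0.0095 -0.0304 -0.    ] w [ 1.200e-03 -1.000e-04  1.466e-01]
```

```bash
python3 -m inch '[{"x":0.0013,"y":-0.005,"z":0,"wx":0,"wy":0,"wz":0.023,"hand":0.007},{"x":0.0026,"y":-0.01,"z":0,"wx":0,"wy":0,"wz":0.047,"hand":0.007},{"x":0.0038,"y":-0.014,"z":0,"wx":0,"wy":0,"wz":0.067,"hand":0.007},{"x":0.0051,"y":-0.018,"z":0,"wx":0,"wy":0,"wz":0.087,"hand":0.007},{"x":0.0051,"y":-0.018,"z":0,"wx":0,"wy":0,"wz":0.087,"hand":0.007}]'; python3 -m inch '[{"x":0.0015,"y":-0.004,"z":0,"wx":0,"wy":0,"wz":0.02,"hand":0.007},{"x":0.0015,"y":-0.004,"z":0,"wx":0,"wy":0,"wz":0.02,"hand":0.007}]';python3 -c "
from h import *
st()"
```

```text
time: 4.12
ee_pos: [0.5375, 0.0202, 0.1984]
eef_rot: [0.779, 0.627, 0.0, 0.0]
contact_force: [-1.4, -1.7, 5.8]
grip_width: 0.01
time: 4.38
ee_pos: [0.5338, 0.0221, 0.1984]
eef_rot: [0.786, 0.619, -0.0, 0.001]
contact_force: [-3.2, -2.4, 5.8]
grip_width: 0.0097
t 4.38 p [0.5338 0.0221 0.1984] psi -0.2365 tilt [ 0.0006 -0.0011] F [-3.25 -2.37  5.78] g 0.0097
```

```bash
python3 -m inch '[{"x":0.0008,"y":-0.002,"z":0,"wx":0,"wy":0,"wz":0.01,"hand":0.007},{"x":0.0008,"y":-0.002,"z":0,"wx":0,"wy":0,"wz":0.01,"hand":0.007}]'; python3 -m inch '[{"x":0.0008,"y":-0.002,"z":0,"wx":0,"wy":0,"wz":0.01,"hand":0.007},{"x":0.0008,"y":-0.002,"z":0,"wx":0,"wy":0,"wz":0.01,"hand":0.007}]'
```

```text
time: 4.62
ee_pos: [0.5321, 0.023, 0.1984]
eef_rot: [0.789, 0.615, -0.0, 0.001]
contact_force: [-2.7, -4.1, 6.7]
grip_width: 0.0097
time: 4.88
ee_pos: [0.5302, 0.0241, 0.1983]
eef_rot: [0.792, 0.611, -0.0, 0.001]
contact_force: [-2.8, -5.3, 6.2]
grip_width: 0.0097
```

```bash
python3 -m inch '[{"x":0.0004,"y":-0.001,"z":0,"wx":0,"wy":0,"wz":0.005,"hand":0.007},{"x":0.0004,"y":-0.001,"z":0,"wx":0,"wy":0,"wz":0.005,"hand":0.007}]'
```

```text
time: 5.12
ee_pos: [0.5294, 0.0246, 0.1983]
eef_rot: [0.793, 0.609, -0.0, 0.001]
contact_force: [-2.3, -5.8, 6.7]
grip_width: 0.0097
```

```bash
python3 -m inch '[{"x":0.0004,"y":-0.001,"z":0,"wx":0,"wy":0,"wz":0.005,"hand":0.007},{"x":0.0004,"y":-0.001,"z":0,"wx":0,"wy":0,"wz":0.005,"hand":0.007}]'
```

```text
time: 5.38
ee_pos: [0.5285, 0.0252, 0.1982]
eef_rot: [0.795, 0.607, -0.001, 0.001]
contact_force: [-2.3, -5.5, 6.3]
grip_width: 0.0096
```

```bash
python3 -m inch '[{"x":0.0004,"y":-0.001,"z":0,"wx":0,"wy":0,"wz":0.005,"hand":0.007},{"x":0.0004,"y":-0.001,"z":0,"wx":0,"wy":0,"wz":0.005,"hand":0.007}]'
```

```text
time: 5.62
ee_pos: [0.5279, 0.0257, 0.1983]
eef_rot: [0.796, 0.605, -0.0, 0.001]
contact_force: [-2.0, -7.3, 5.9]
grip_width: 0.0096
```

```bash
python3 -m inch '[{"x":0.0004,"y":-0.001,"z":0,"wx":0,"wy":0,"wz":0.005,"hand":0.007},{"x":0.0004,"y":-0.001,"z":0,"wx":0,"wy":0,"wz":0.005,"hand":0.007}]'
```

```text
time: 5.88
ee_pos: [0.5274, 0.026, 0.1983]
eef_rot: [0.798, 0.603, -0.0, 0.002]
contact_force: [0.4, -8.3, 3.8]
grip_width: 0.0096
```

```bash
python3 -m inch '[{"x":0.0004,"y":-0.001,"z":0,"wx":0,"wy":0,"wz":0.005,"hand":0.007},{"x":0.0004,"y":-0.001,"z":0,"wx":0,"wy":0,"wz":0.005,"hand":0.007}]'
```

```text
time: 6.12
ee_pos: [0.5269, 0.0264, 0.1983]
eef_rot: [0.8, 0.601, -0.0, 0.002]
contact_force: [2.1, -9.7, 1.7]
grip_width: 0.0098
```

The force has turned and is rising, so the hook has caught. I'll ease back about 1 mm, release, and lift.

```bash
python3 -m inch '[{"x":-0.0006,"y":0.0015,"z":0,"wx":0,"wy":0,"wz":-0.008,"hand":0.007},{"x":-0.0006,"y":0.0015,"z":0,"wx":0,"wy":0,"wz":-0.008,"hand":0.026},{"x":-0.0006,"y":0.0015,"z":0,"wx":0,"wy":0,"wz":-0.008,"hand":0.026},{"x":-0.0006,"y":0.0015,"z":-0.04,"wx":0,"wy":0,"wz":-0.008,"hand":0.026},{"x":-0.0006,"y":0.0015,"z":-0.07,"wx":0,"wy":0,"wz":-0.008,"hand":0.026},{"x":-0.0006,"y":0.0015,"z":-0.07,"wx":0,"wy":0,"wz":-0.008,"hand":0.026},{"x":-0.0006,"y":0.0015,"z":-0.07,"wx":0,"wy":0,"wz":-0.008,"hand":0.026}]'
python3 - <<'E'
from h import *
st(); s=pic('wrist','w3.png')
E
```

```text
time: 7.0
ee_pos: [0.527, 0.0275, 0.2665]
eef_rot: [0.796, 0.605, -0.0, -0.0]
contact_force: [-0.9, 0.0, -0.1]
grip_width: 0.026
t 7.0 p [0.527  0.0275 0.2665] psi -0.2719 tilt [-0.0013  0.0002] F [-0.88  0.03 -0.13] g 0.026
```

View pics/w3.png

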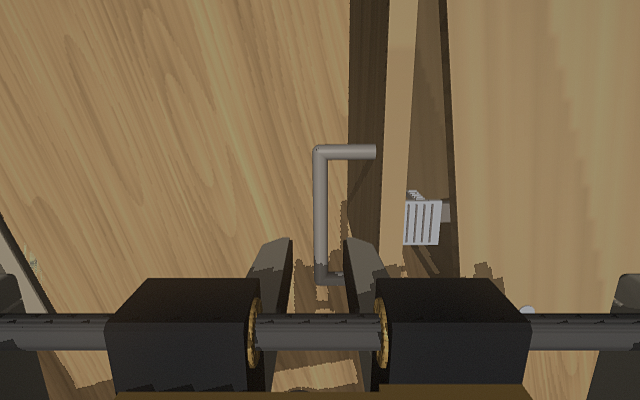

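The gap is now open. The ribbed white tab is at (403–440, 200–245) and the bar at x≈321, rows 146–283.

Run:
```python
from h import *
s=np.load('pics/w3.png.npz'); 
im=cv2.imread('pics/w3.png'); cv2.imwrite('pics/w3z.png',cv2.resize(im[130:300,300:500],None,fx=3.9,fy=3.5,interpolation=cv2.INTER_CUBIC))
a,b=ray(s,321,152,.21),ray(s,321,276,.21); print(a,b,(a+b)/2)
for th in (.14,.15,.16):
  print(th,[proj(s,doorpt(C,th,r,o,z)).round(0).tolist()[0] for r,o,z in [(.165,-.049,.21),(.255,-.049,.21),(.16,0,.239)]],'tab',[[proj(s,doorpt(C,th,r,o,z)).round(0).tolist()[0] for r,o in [(.195,.002),(.225,.002),(.225,.028),(.195,.028)]] for z in (.206,.218,.23)])
print(proj(s,corners(C)[2:]))
```

```text
[0.54108083 0.06883662 0.21      ] [ 0.51768491 -0.01580735  0.21      ] [0.52938287 0.02651464 0.21      ]
0.14 [[320.0, 153.0], [322.0, 280.0], [409.0, 151.0]] tab [[[397.0, 196.0], [395.0, 237.0], [433.0, 237.0], [436.0, 195.0]], [[401.0, 201.0], [399.0, 244.0], [438.0, 244.0], [442.0, 200.0]], [[406.0, 207.0], [403.0, 252.0], [445.0, 251.0], [449.0, 206.0]]]
0.15 [[318.0, 153.0], [319.0, 279.0], [406.0, 151.0]] tab [[[394.0, 196.0], [392.0, 237.0], [429.0, 237.0], [433.0, 195.0]], [[398.0, 201.0], [395.0, 244.0], [435.0, 244.0], [439.0, 201.0]], [[402.0, 207.0], [400.0, 252.0], [441.0, 252.0], [446.0, 206.0]]]
0.16 [[315.0, 152.0], [315.0, 279.0], [404.0, 151.0]] tab [[[391.0, 196.0], [389.0, 237.0], [426.0, 237.0], [430.0, 196.0]], [[395.0, 201.0], [392.0, 244.0], [431.0, 244.0], [436.0, 201.0]], [[399.0, 207.0], [396.0, 252.0], [437.0, 252.0], [442.0, 207.0]]]
[[ 461.91356812  332.14634583]
 [ 433.81923342 -229.22293108]]
```

View pics/w3z.png

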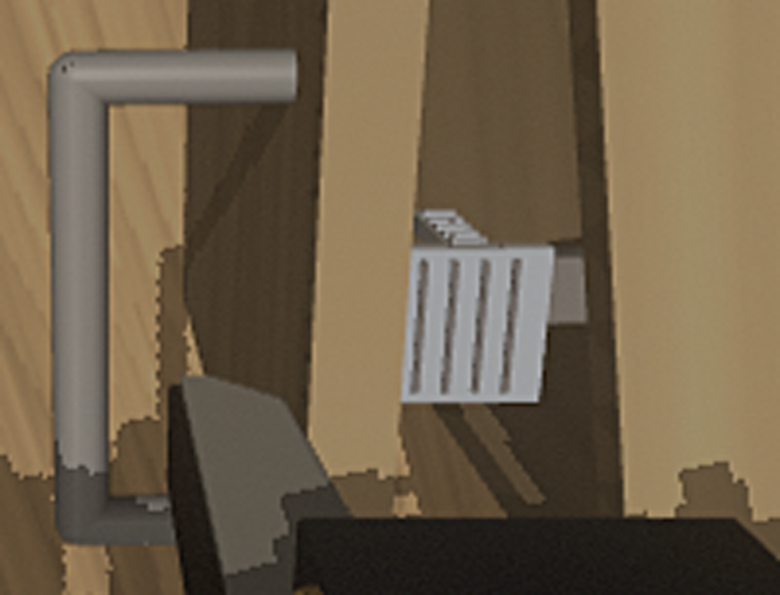

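Run:
```python
from h import *
st(); p=doorpt(C,.143,.21,-.007,.24); print(p); to(p[0],p[1],.255,-.258)
```

```text
t 7.05 p [0.5267 0.0275 0.266 ] psi -0.2719 tilt [-0.0023  0.0002] F [-0.11  0.3  -0.16] g 0.0262
[0.56909255 0.01417233 0.24      ]
d [-0.0015  0.0444  0.0109] w [-0.0023  0.0004 -0.0139]
```

```bash
python3 -m inch '[{"x":-0.0015,"y":0.0444,"z":0,"wx":0,"wy":0,"wz":-0.014,"hand":0.026},{"x":-0.0015,"y":0.0444,"z":0.01,"wx":0,"wy":0,"wz":-0.014,"hand":0.026},{"x":-0.0015,"y":0.0444,"z":0.01,"wx":0,"wy":0,"wz":-0.014,"hand":0.026},{"x":-0.0015,"y":0.0444,"z":0.01,"wx":0,"wy":0,"wz":-0.014,"hand":0.026}]'
python3 - <<'E'
from h import *
st(); to(.5691,.0142,.245,-.258); s=pic('wrist','w4.png')
E
```

```text
time: 7.55
ee_pos: [0.5691, 0.0142, 0.2575]
eef_rot: [0.792, 0.61, -0.0, -0.0]
contact_force: [0.3, -0.4, 0.8]
grip_width: 0.0263
t 7.55 p [0.5691 0.0142 0.2575] psi -0.2578 tilt [-0.0006  0.0001] F [ 0.27 -0.45  0.77] g 0.0263
d [-0.      0.      0.0125] w [-0.0006  0.      0.0002]
```

View pics/w4.png

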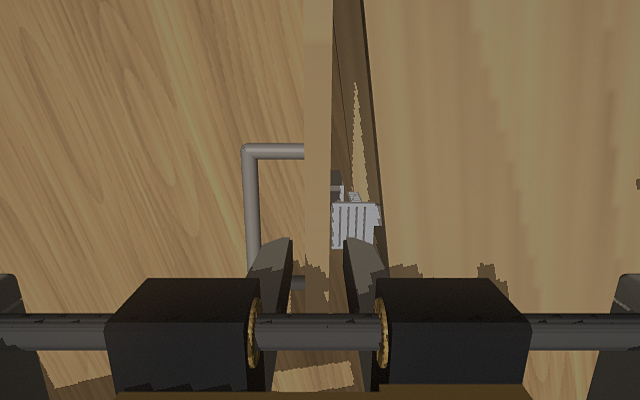

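The fingers (inner faces at x≈291 and 346) straddle the door edge (304–331). The inner finger lies over the tab and is clear of the cupboard edge (x≈385). Next I descend into the gap.

```bash
python3 -m inch '[{"x":0,"y":0,"z":0.012,"wx":0,"wy":0,"wz":0,"hand":0.026},{"x":0,"y":0,"z":0.021,"wx":0,"wy":0,"wz":0,"hand":0.026},{"x":0,"y":0,"z":0.024,"wx":0,"wy":0,"wz":0,"hand":0.026},{"x":0,"y":0,"z":0.024,"wx":0,"wy":0,"wz":0,"hand":0.026},{"x":0,"y":0,"z":0.024,"wx":0,"wy":0,"wz":0,"hand":0.026}]'; python3 -m inch '[{"x":0,"y":0,"z":0.002,"wx":0,"wy":0,"wz":0,"hand":0.026},{"x":0,"y":0,"z":0.004,"wx":0,"wy":0,"wz":0,"hand":0.026},{"x":0,"y":0,"z":0.005,"wx":0,"wy":0,"wz":0,"hand":0.026},{"x":0,"y":0,"z":0.005,"wx":0,"wy":0,"wz":0,"hand":0.026}]'
```

```text
time: 8.22
ee_pos: [0.57, 0.0139, 0.2339]
eef_rot: [0.792, 0.61, 0.0, 0.0]
contact_force: [0.6, 0.1, -0.1]
grip_width: 0.0258
time: 8.72
ee_pos: [0.5698, 0.0139, 0.2285]
eef_rot: [0.792, 0.61, -0.0, -0.0]
contact_force: [-0.1, -0.8, -0.3]
grip_width: 0.0261
```

```bash
python3 -m inch '[{"x":0,"y":0,"z":0.001,"wx":0,"wy":0,"wz":0,"hand":0.026},{"x":0,"y":0,"z":0.002,"wx":0,"wy":0,"wz":0,"hand":0.026},{"x":0,"y":0,"z":0.003,"wx":0,"wy":0,"wz":0,"hand":0.026},{"x":0,"y":0,"z":0.003,"wx":0,"wy":0,"wz":0,"hand":0.026}]'
```

```text
time: 9.22
ee_pos: [0.5697, 0.0139, 0.2255]
eef_rot: [0.792, 0.61, -0.0, -0.0]
contact_force: [-0.2, -0.6, 0.7]
grip_width: 0.0259
```

```bash
python3 -m inch '[{"x":0,"y":0,"z":0.001,"wx":0,"wy":0,"wz":0,"hand":0.026},{"x":0,"y":0,"z":0.002,"wx":0,"wy":0,"wz":0,"hand":0.026},{"x":0,"y":0,"z":0.002,"wx":0,"wy":0,"wz":0,"hand":0.026}]'
```

```text
time: 9.6
ee_pos: [0.5697, 0.0139, 0.2235]
eef_rot: [0.792, 0.61, -0.0, -0.0]
contact_force: [-0.9, 0.0, 0.1]
grip_width: 0.0262
```

```bash
python3 -m inch '[{"x":0,"y":0,"z":0.001,"wx":0,"wy":0,"wz":0,"hand":0.026},{"x":0,"y":0,"z":0.002,"wx":0,"wy":0,"wz":0,"hand":0.026},{"x":0,"y":0,"z":0.002,"wx":0,"wy":0,"wz":0,"hand":0.026}]'
```

```text
time: 9.98
ee_pos: [0.5698, 0.0139, 0.2215]
eef_rot: [0.792, 0.61, -0.0, -0.0]
contact_force: [1.0, 0.6, 0.0]
grip_width: 0.0265
```

```bash
python3 -m inch '[{"x":0,"y":0,"z":0.001,"wx":0,"wy":0,"wz":0,"hand":0.026},{"x":0,"y":0,"z":0.001,"wx":0,"wy":0,"wz":0,"hand":0.026}]'
```

```text
time: 10.22
ee_pos: [0.5699, 0.0139, 0.2208]
eef_rot: [0.792, 0.61, 0.0, 0.0]
contact_force: [-0.4, -0.8, 0.5]
grip_width: 0.026
```

```bash
python3 -m inch '[{"x":0,"y":0,"z":0.001,"wx":0,"wy":0,"wz":0,"hand":0.026},{"x":0,"y":0,"z":0.001,"wx":0,"wy":0,"wz":0,"hand":0.026}]'
```

```text
time: 10.48
ee_pos: [0.5701, 0.0139, 0.2201]
eef_rot: [0.792, 0.61, 0.0, 0.0]
contact_force: [-0.9, 0.3, 3.5]
grip_width: 0.026
```

```bash
python3 -m inch '[{"x":0,"y":0,"z":0.001,"wx":0,"wy":0,"wz":0,"hand":0.026},{"x":0,"y":0,"z":0.001,"wx":0,"wy":0,"wz":0,"hand":0.026}]'
```

```text
time: 10.72
ee_pos: [0.5702, 0.0139, 0.2194]
eef_rot: [0.792, 0.61, 0.0, 0.0]
contact_force: [-0.9, 0.2, 6.2]
grip_width: 0.0263
```

```bash
python3 -m inch '[{"x":0,"y":0,"z":0.001,"wx":0,"wy":0,"wz":0,"hand":0.026},{"x":0,"y":0,"z":0.001,"wx":0,"wy":0,"wz":0,"hand":0.026}]'
```

```text
time: 10.98
ee_pos: [0.5705, 0.0138, 0.2189]
eef_rot: [0.792, 0.61, 0.001, 0.001]
contact_force: [-0.6, -0.1, 8.4]
grip_width: 0.0259
```

```bash
python3 -m inch '[{"x":0,"y":0,"z":0.001,"wx":0,"wy":0,"wz":0,"hand":0.026},{"x":0,"y":0,"z":0.002,"wx":0,"wy":0,"wz":0,"hand":0.026},{"x":0,"y":0,"z":0.002,"wx":0,"wy":0,"wz":0,"hand":0.026}]'
```

```text
time: 11.35
ee_pos: [0.5711, 0.0137, 0.2179]
eef_rot: [0.792, 0.61, 0.001, 0.001]
contact_force: [-1.5, -0.2, 11.5]
grip_width: 0.0262
```

```bash
python3 -m inch '[{"x":0,"y":0,"z":0.001,"wx":0,"wy":0,"wz":0,"hand":0.026},{"x":0,"y":0,"z":0.0015,"wx":0,"wy":0,"wz":0,"hand":0.026},{"x":0,"y":0,"z":0.0015,"wx":0,"wy":0,"wz":0,"hand":0.026}]'; python3 -c "
from h import *
st()"
```

```text
time: 11.72
ee_pos: [0.5715, 0.0136, 0.2171]
eef_rot: [0.792, 0.61, 0.002, 0.002]
contact_force: [-1.5, -0.1, 14.8]
grip_width: 0.0257
t 11.72 p [0.5715 0.0136 0.2171] psi -0.2582 tilt [ 0.0054 -0.0007] F [-1.46 -0.15 14.76] g 0.0257
```

```bash
python3 -m inch '[{"x":0,"y":0,"z":0.001,"wx":0,"wy":0,"wz":0,"hand":0.026},{"x":0,"y":0,"z":0.0015,"wx":0,"wy":0,"wz":0,"hand":0.026},{"x":0,"y":0,"z":0.0015,"wx":0,"wy":0,"wz":0,"hand":0.026},{"x":0,"y":0,"z":0.0015,"wx":0,"wy":0,"wz":0,"hand":0.026}]'; python3 -c "
from h import *
s=st();p=s['ee_pos'];print(s['moment'])
a=doorpt(C,.143,.21,-.007,0)
for th in (.16,.18,.2,.22,.24,.26,.28,.3,.33,.36):
    b=doorpt(C,th,.21,-.007,0); print(th,end=' '); to(*(p+b-a),-.258-(th-.143),s)"
```

```text
time: 12.22
ee_pos: [0.572, 0.0135, 0.2164]
eef_rot: [0.792, 0.61, 0.002, 0.002]
contact_force: [-0.4, -0.5, 17.5]
grip_width: 0.0256
t 12.22 p [0.572  0.0135 0.2164] psi -0.2581 tilt [ 0.0068 -0.0009] F [-0.38 -0.5  17.5 ] g 0.0256
[-0.31702618  0.04982311  0.02325157]
0.16 d [ 0.0001 -0.0036 -0.    ] w [ 0.0068 -0.0009  0.0169]
0.18 d [ 0.0004 -0.0078 -0.0001] w [ 0.0068 -0.001   0.0369]
0.2 d [ 0.0007 -0.012  -0.0001] w [ 0.0068 -0.001   0.0569]
0.22 d [ 0.0012 -0.0161 -0.0001] w [ 0.0067 -0.0011  0.0769]
0.24 d [ 0.0017 -0.0203 -0.0001] w [ 0.0067 -0.0012  0.0969]
0.26 d [ 0.0022 -0.0245 -0.0002] w [ 0.0067 -0.0013  0.1169]
0.28 d [ 0.0029 -0.0286 -0.0002] w [ 0.0067 -0.0013  0.1369]
0.3 d [ 0.0037 -0.0327 -0.0002] w [ 0.0067 -0.0014  0.1569]
0.33 d [ 0.005  -0.0389 -0.0003] w [ 0.0067 -0.0015  0.1869]
0.36 d [ 0.0064 -0.0451 -0.0003] w [ 0.0067 -0.0016  0.2169]
```

```bash
python3 -m inch '[{"x":0,"y":0,"z":0.0004,"wx":0,"wy":0,"wz":0,"hand":0.026},{"x":0,"y":0,"z":0.0006,"wx":0,"wy":0,"wz":0,"hand":0.026},{"x":0,"y":-0.001,"z":0.0006,"wx":0,"wy":0,"wz":0.004,"hand":0.026},{"x":0,"y":-0.002,"z":0.0006,"wx":0,"wy":0,"wz":0.008,"hand":0.026},{"x":0.0001,"y":-0.003,"z":0.0006,"wx":0,"wy":0,"wz":0.012,"hand":0.026},{"x":0.0001,"y":-0.003,"z":0.0006,"wx":0,"wy":0,"wz":0.012,"hand":0.026}]'
python3 - <<'E'
from h import *
st(); s=pic('wrist','w5.png')
E
```

```text
time: 12.98
ee_pos: [0.5696, 0.0142, 0.2162]
eef_rot: [0.796, 0.605, 0.003, 0.003]
contact_force: [0.2, -1.2, 17.8]
grip_width: 0.0256
t 12.97 p [0.5696 0.0142 0.2162] psi -0.2702 tilt [ 0.008  -0.0012] F [ 0.17 -1.25 17.77] g 0.0256
```

View pics/w5.png

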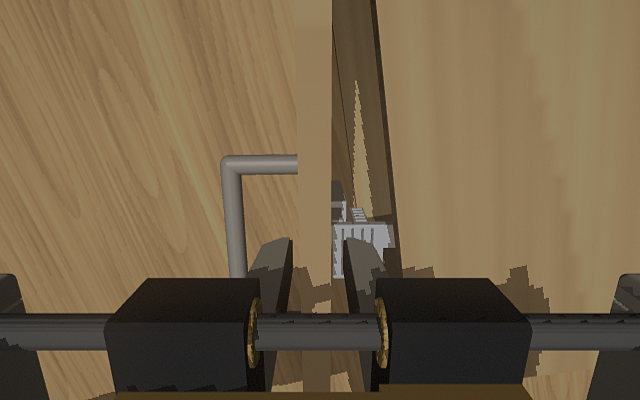

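```bash
python3 -m inch '[{"x":0,"y":-0.001,"z":0.0004,"wx":0,"wy":0,"wz":0.004,"hand":0.026},{"x":0.0001,"y":-0.002,"z":0.0004,"wx":0,"wy":0,"wz":0.009,"hand":0.026},{"x":0.0002,"y":-0.003,"z":0.0004,"wx":0,"wy":0,"wz":0.014,"hand":0.026},{"x":0.0003,"y":-0.004,"z":0.0004,"wx":0,"wy":0,"wz":0.019,"hand":0.026}]'
```

```text
time: 13.52
ee_pos: [0.566, 0.0154, 0.216]
eef_rot: [0.802, 0.598, 0.003, 0.003]
contact_force: [0.4, -2.0, 19.4]
grip_width: 0.0259
```

```bash
python3 -m inch '[{"x":0,"y":-0.001,"z":0,"wx":0,"wy":0,"wz":0.005,"hand":0.026},{"x":0.0001,"y":-0.002,"z":0,"wx":0,"wy":0,"wz":0.01,"hand":0.026},{"x":0.0002,"y":-0.003,"z":0,"wx":0,"wy":0,"wz":0.014,"hand":0.026},{"x":0.0003,"y":-0.004,"z":0,"wx":0,"wy":0,"wz":0.019,"hand":0.026}]'
python3 - <<'E'
from h import *
st(); s=pic('wrist','w6.png')
E
```

```text
time: 14.02
ee_pos: [0.5622, 0.0167, 0.216]
eef_rot: [0.807, 0.59, 0.003, 0.003]
contact_force: [1.5, -3.2, 19.1]
grip_width: 0.0262
t 14.03 p [0.5622 0.0167 0.216 ] psi -0.3086 tilt [ 0.0084 -0.0017] F [ 1.54 -3.17 19.14] g 0.0262
```

View pics/w6.png

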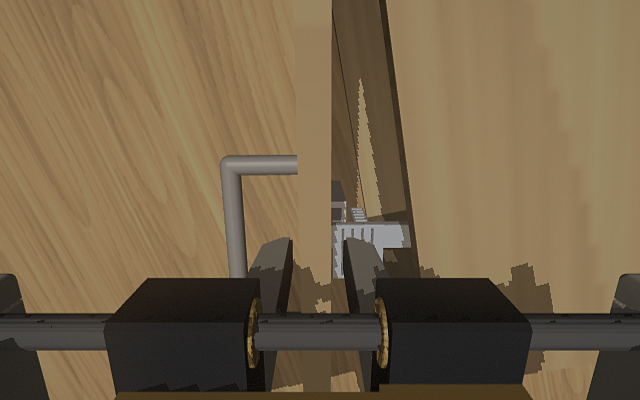

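The door is following the finger, with the press steady at about 19 N and no resistance to the pull. I'll keep drawing.

```bash
python3 -m inch '[{"x":0,"y":-0.001,"z":0,"wx":0,"wy":0,"wz":0.005,"hand":0.026},{"x":0.0001,"y":-0.002,"z":0,"wx":0,"wy":0,"wz":0.01,"hand":0.026},{"x":0.0002,"y":-0.003,"z":0,"wx":0,"wy":0,"wz":0.014,"hand":0.026},{"x":0.0003,"y":-0.004,"z":0,"wx":0,"wy":0,"wz":0.019,"hand":0.026},{"x":0.0004,"y":-0.005,"z":0,"wx":0,"wy":0,"wz":0.024,"hand":0.026},{"x":0.0005,"y":-0.006,"z":0,"wx":0,"wy":0,"wz":0.029,"hand":0.026}]'
```

```text
time: 14.82
ee_pos: [0.5566, 0.0187, 0.216]
eef_rot: [0.816, 0.578, 0.003, 0.003]
contact_force: [-1.4, -3.7, 18.7]
grip_width: 0.0261
```

```bash
python3 -m inch '[{"x":0,"y":-0.001,"z":0,"wx":0,"wy":0,"wz":0.005,"hand":0.026},{"x":0.0001,"y":-0.002,"z":0,"wx":0,"wy":0,"wz":0.01,"hand":0.026},{"x":0.0002,"y":-0.003,"z":0,"wx":0,"wy":0,"wz":0.014,"hand":0.026},{"x":0.0003,"y":-0.004,"z":0,"wx":0,"wy":0,"wz":0.019,"hand":0.026},{"x":0.0004,"y":-0.005,"z":0,"wx":0,"wy":0,"wz":0.024,"hand":0.026},{"x":0.0005,"y":-0.006,"z":0,"wx":0,"wy":0,"wz":0.029,"hand":0.026}]'
```

```text
time: 15.58
ee_pos: [0.551, 0.0209, 0.2159]
eef_rot: [0.824, 0.566, 0.003, 0.003]
contact_force: [-1.3, -5.5, 19.1]
grip_width: 0.0257
```

```bash
python3 -m inch '[{"x":0,"y":-0.001,"z":0,"wx":0,"wy":0,"wz":0.005,"hand":0.026},{"x":0.0001,"y":-0.002,"z":0,"wx":0,"wy":0,"wz":0.01,"hand":0.026},{"x":0.0002,"y":-0.003,"z":0,"wx":0,"wy":0,"wz":0.014,"hand":0.026},{"x":0.0003,"y":-0.004,"z":0,"wx":0,"wy":0,"wz":0.019,"hand":0.026},{"x":0.0004,"y":-0.005,"z":0,"wx":0,"wy":0,"wz":0.024,"hand":0.026},{"x":0.0005,"y":-0.006,"z":0,"wx":0,"wy":0,"wz":0.029,"hand":0.026},{"x":0.0006,"y":-0.007,"z":0,"wx":0,"wy":0,"wz":0.034,"hand":0.026},{"x":0.0006,"y":-0.008,"z":0,"wx":0,"wy":0,"wz":0.039,"hand":0.026}]'
python3 - <<'E'
from h import *
st(); s=pic('wrist','w7.png'); s=pic('top','t7.png')
a=cv2.imread('pics/top7.png') if 0 else cv2.imread('pics/t7.png')[120:240,235:400]; cv2.imwrite('pics/t7z.png',cv2.resize(a,None,fx=4.8,fy=4.8,interpolation=cv2.INTER_CUBIC))
E
```

```text
time: 16.58
ee_pos: [0.5437, 0.0241, 0.2159]
eef_rot: [0.835, 0.55, 0.002, 0.003]
contact_force: [-1.0, -7.0, 19.2]
grip_width: 0.0263
t 16.57 p [0.5437 0.0241 0.2159] psi -0.4061 tilt [ 0.0078 -0.0028] F [-0.96 -7.02 19.23] g 0.0263
```

View pics/w7.png

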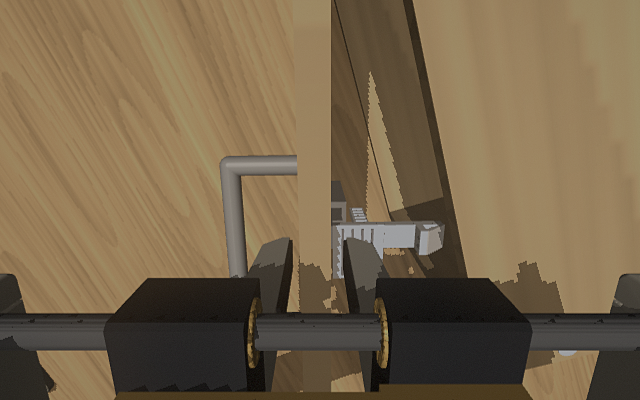

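View pics/t7z.png

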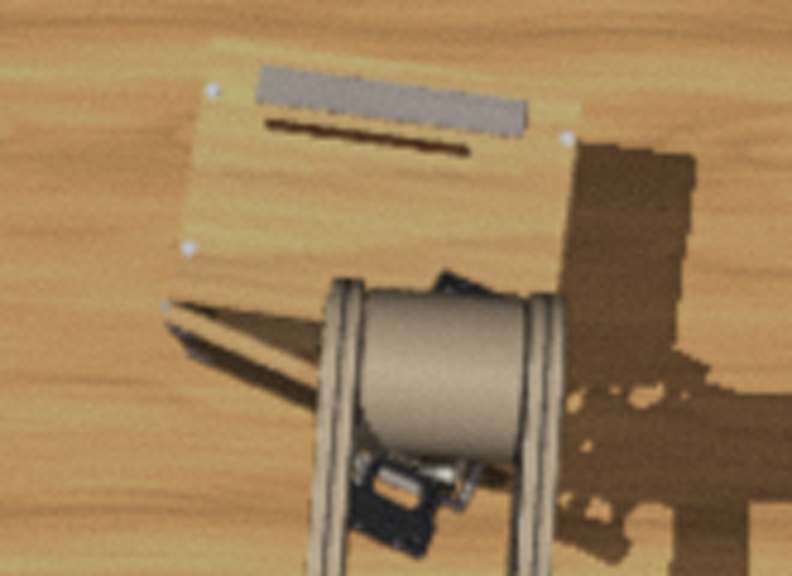

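The barb (430,235) is now outside the cupboard's edge, with the door at about 0.29 rad. I'll draw a bit further, then lift off.

```bash
python3 -m inch '[{"x":0,"y":-0.0015,"z":0,"wx":0,"wy":0,"wz":0.007,"hand":0.026},{"x":0,"y":-0.003,"z":0,"wx":0,"wy":0,"wz":0.014,"hand":0.026},{"x":0,"y":-0.0045,"z":0,"wx":0,"wy":0,"wz":0.022,"hand":0.026},{"x":0,"y":-0.006,"z":0,"wx":0,"wy":0,"wz":0.029,"hand":0.026},{"x":0,"y":-0.0075,"z":0,"wx":0,"wy":0,"wz":0.036,"hand":0.026},{"x":0.0002,"y":-0.009,"z":0,"wx":0,"wy":0,"wz":0.043,"hand":0.026},{"x":0.0004,"y":-0.0105,"z":0,"wx":0,"wy":0,"wz":0.05,"hand":0.026},{"x":0.0006,"y":-0.012,"z":0,"wx":0,"wy":0,"wz":0.057,"hand":0.026}]'; python3 -m inch '[{"x":0,"y":-0.002,"z":0,"wx":0,"wy":0,"wz":0.01,"hand":0.026},{"x":0.0002,"y":-0.004,"z":0,"wx":0,"wy":0,"wz":0.02,"hand":0.026},{"x":0.0004,"y":-0.006,"z":0,"wx":0,"wy":0,"wz":0.03,"hand":0.026},{"x":0.0006,"y":-0.008,"z":0,"wx":0,"wy":0,"wz":0.038,"hand":0.026},{"x":0.0006,"y":-0.008,"z":0,"wx":0,"wy":0,"wz":0.038,"hand":0.026}]'
python3 - <<'E'
from h import *
st()
E
```

```text
time: 17.68
ee_pos: [0.5327, 0.0294, 0.2158]
eef_rot: [0.851, 0.526, 0.002, 0.003]
contact_force: [-2.7, -6.7, 19.8]
grip_width: 0.0255
time: 18.3
ee_pos: [0.5255, 0.0334, 0.2157]
eef_rot: [0.86, 0.51, 0.002, 0.003]
contact_force: [-4.4, -7.1, 20.1]
grip_width: 0.0259
t 18.3 p [0.5255 0.0334 0.2157] psi -0.5012 tilt [ 0.0067 -0.0031] F [-4.35 -7.08 20.07] g 0.0259
```

```bash
python3 -m inch '[{"x":0,"y":0,"z":-0.004,"wx":0,"wy":0,"wz":0,"hand":0.026},{"x":0,"y":0,"z":-0.01,"wx":0,"wy":0,"wz":0,"hand":0.026},{"x":0,"y":0,"z":-0.016,"wx":0,"wy":0,"wz":0,"hand":0.026},{"x":0,"y":0,"z":-0.016,"wx":0,"wy":0,"wz":0,"hand":0.026},{"x":0,"y":0,"z":-0.016,"wx":0,"wy":0,"wz":0,"hand":0.026}]'
python3 - <<'E'
from h import *
s=st();p=s['ee_pos']; print(s['joints'].round(2)); th0=.386
print(doorpt(C,th0,.21,-.007,.228)); pic('wrist','w8.png')
a=doorpt(C,th0,.21,-.007,p[2])
for k in range(1,9):
    th=th0+.06*k; b=doorpt(C,th,.21,-.007,p[2]); to(*b,-.1148-th,s)
print(doorpt(C,1.57,.21,-.007,.228))
E
```

```text
time: 18.92
ee_pos: [0.5231, 0.0353, 0.227]
eef_rot: [0.86, 0.51, -0.0, -0.0]
contact_force: [-0.9, -0.0, -0.1]
grip_width: 0.0258
t 18.93 p [0.5231 0.0353 0.227 ] psi -0.4998 tilt [-0.001   0.0001] F [-0.89 -0.02 -0.11] g 0.0258
[-0.03 -0.08  1.68  0.    1.54  0.47]
[0.52243438 0.03459699 0.228     ]
d [-0.0001 -0.0128  0.    ] w [-0.001   0.0004  0.061 ]
d [ 0.0015 -0.0254  0.    ] w [-0.001   0.0004  0.121 ]
d [ 0.0038 -0.0377  0.    ] w [-0.0009  0.0005  0.181 ]
d [ 0.0068 -0.05    0.    ] w [-0.0009  0.0005  0.241 ]
d [ 0.0106 -0.062   0.0001] w [-0.0009  0.0005  0.301 ]
d [ 0.0151 -0.0738  0.0001] w [-0.0009  0.0006  0.361 ]
d [ 0.0203 -0.0853  0.0001] w [-0.0009  0.0006  0.421 ]
d [ 0.0262 -0.0964  0.0001] w [-0.0009  0.0006  0.481 ]
[0.42156102 0.24629133 0.228     ]
```

View pics/w8.png

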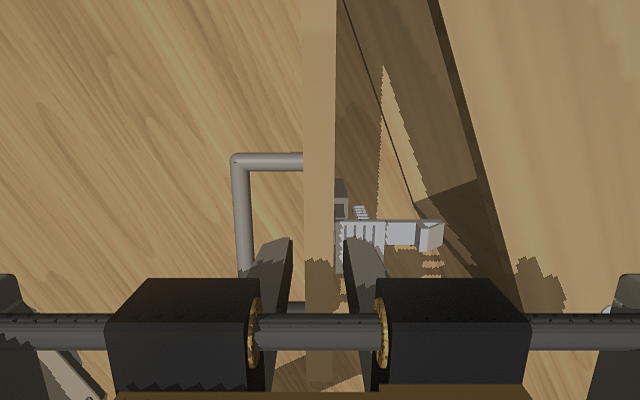

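The hook has sprung back up and sits well clear of the catch. Now I swing the door.

```bash
python3 -m inch '[{"x":0,"y":-0.0128,"z":0,"wx":0,"wy":0,"wz":0.061,"hand":0.026},{"x":0.0015,"y":-0.0254,"z":0,"wx":0,"wy":0,"wz":0.121,"hand":0.026},{"x":0.0038,"y":-0.0377,"z":0,"wx":0,"wy":0,"wz":0.181,"hand":0.026},{"x":0.0068,"y":-0.05,"z":0,"wx":0,"wy":0,"wz":0.241,"hand":0.026},{"x":0.0106,"y":-0.062,"z":0,"wx":0,"wy":0,"wz":0.301,"hand":0.026},{"x":0.0151,"y":-0.0738,"z":0,"wx":0,"wy":0,"wz":0.361,"hand":0.026},{"x":0.0203,"y":-0.0853,"z":0,"wx":0,"wy":0,"wz":0.421,"hand":0.026},{"x":0.0262,"y":-0.0964,"z":0,"wx":0,"wy":0,"wz":0.481,"hand":0.026}]'
python3 - <<'E'
from h import *
s=st();p=s['ee_pos']; th0=.866
for k in range(1,9):
    th=th0+.06*k; b=doorpt(C,th,.21,-.007,.227); to(*b,-.1148-th,s)
E
```

```text
time: 19.98
ee_pos: [0.451, 0.1044, 0.2272]
eef_rot: [0.957, 0.29, -0.0, 0.0]
contact_force: [0.6, -0.8, 0.9]
grip_width: 0.0261
t 19.98 p [0.451  0.1044 0.2272] psi -0.9831 tilt [-0.0005 -0.0005] F [ 0.64 -0.77  0.88] g 0.0261
d [ 0.0008 -0.0126  0.0002] w [0.0002 0.0007 0.0577]
d [ 0.0023 -0.0251  0.0002] w [0.0002 0.0007 0.1177]
d [ 0.0046 -0.0375  0.0002] w [0.0002 0.0007 0.1777]
d [ 0.0076 -0.0497  0.0002] w [2.000e-04 6.000e-04 2.377e-01]
d [ 0.0114 -0.0618  0.0002] w [0.0003 0.0006 0.2977]
d [ 0.0158 -0.0735  0.0002] w [3.000e-04 6.000e-04 3.577e-01]
d [ 0.021  -0.085   0.0002] w [3.000e-04 6.000e-04 4.177e-01]
d [ 0.0268 -0.0962  0.0002] w [3.000e-04 6.000e-04 4.777e-01]
```

```bash
python3 -m inch '[{"x":0.0006,"y":-0.0126,"z":0,"wx":0,"wy":0,"wz":0.058,"hand":0.026},{"x":0.002,"y":-0.025,"z":0,"wx":0,"wy":0,"wz":0.118,"hand":0.026},{"x":0.0044,"y":-0.0375,"z":0,"wx":0,"wy":0,"wz":0.178,"hand":0.026},{"x":0.0075,"y":-0.0497,"z":0,"wx":0,"wy":0,"wz":0.238,"hand":0.026},{"x":0.0114,"y":-0.0618,"z":0,"wx":0,"wy":0,"wz":0.298,"hand":0.026},{"x":0.0158,"y":-0.0735,"z":0,"wx":0,"wy":0,"wz":0.358,"hand":0.026},{"x":0.021,"y":-0.085,"z":0,"wx":0,"wy":0,"wz":0.418,"hand":0.026},{"x":0.0268,"y":-0.0962,"z":0,"wx":0,"wy":0,"wz":0.478,"hand":0.026}]'
python3 - <<'E'
from h import *
s=st();p=s['ee_pos']; th0=1.346; print(s['joints'].round(2))
for k in range(1,6):
    th=th0+.05*k; b=doorpt(C,th,.21,-.007,.227); to(*b,-.1148-th,s)
pic('wrist','w9.png')
E
```

```text
time: 20.98
ee_pos: [0.4198, 0.1993, 0.2272]
eef_rot: [0.998, 0.055, -0.0, 0.0]
contact_force: [0.7, -1.0, 1.3]
grip_width: 0.026
t 20.98 p [0.4198 0.1993 0.2272] psi -1.461 tilt [-0.0007 -0.0006] F [ 0.67 -0.97  1.29] g 0.026
[ 0.33 -0.25  1.83 -0.    1.55  1.79]
d [ 0.0007 -0.0105  0.0002] w [0.0006 0.0008 0.0498]
d [ 0.0019 -0.0209  0.0002] w [0.0006 0.0008 0.0998]
d [ 0.0035 -0.0313  0.0002] w [0.0006 0.0007 0.1498]
d [ 0.0057 -0.0416  0.0002] w [0.0006 0.0007 0.1998]
d [ 0.0084 -0.0517  0.0002] w [0.0006 0.0007 0.2498]
```

View pics/w9.png

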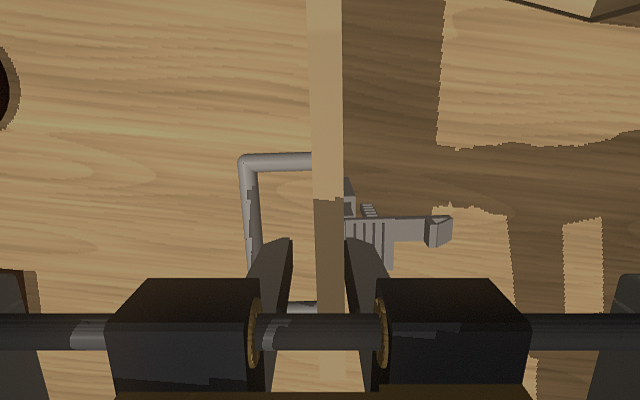

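```bash
python3 -m inch '[{"x":0.0007,"y":-0.0105,"z":0,"wx":0,"wy":0,"wz":0.05,"hand":0.026},{"x":0.0019,"y":-0.021,"z":0,"wx":0,"wy":0,"wz":0.1,"hand":0.026},{"x":0.0035,"y":-0.0313,"z":0,"wx":0,"wy":0,"wz":0.15,"hand":0.026},{"x":0.0057,"y":-0.0416,"z":0,"wx":0,"wy":0,"wz":0.2,"hand":0.026},{"x":0.0084,"y":-0.0517,"z":0,"wx":0,"wy":0,"wz":0.25,"hand":0.026},{"x":0.0088,"y":-0.053,"z":0,"wx":0,"wy":0,"wz":0.256,"hand":0.026},{"x":0.0088,"y":-0.053,"z":0,"wx":0,"wy":0,"wz":0.256,"hand":0.026}]'
python3 - <<'E'
from h import *
s=st();print(s['joints'].round(2))
pic('wrist','w10.png')
E
```

```text
time: 21.9
ee_pos: [0.4229, 0.2526, 0.2274]
eef_rot: [0.997, -0.071, -0.0, 0.0]
contact_force: [0.5, -0.6, 0.1]
grip_width: 0.0261
t 21.9 p [0.4229 0.2526 0.2274] psi -1.7135 tilt [-0.0004 -0.0002] F [ 0.47 -0.55  0.08] g 0.0261
[ 0.43 -0.17  1.77 -0.    1.54  2.15]
```

View pics/w10.png

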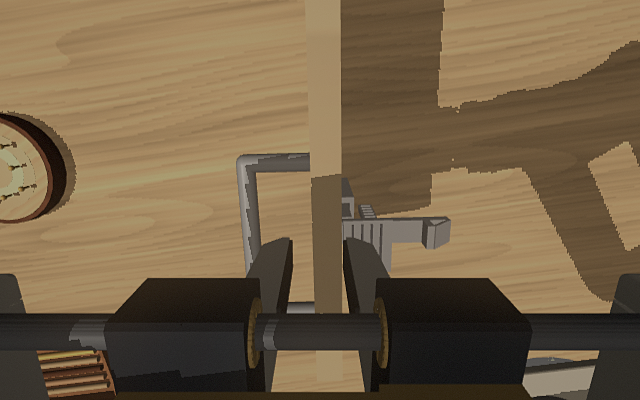

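The door stands between the fingers at about 90°. I'll ease the inner finger off it and lift straight up.

```bash
python3 -m inch '[{"x":0,"y":0.003,"z":0,"wx":0,"wy":0,"wz":0,"hand":0.03},{"x":0,"y":0.003,"z":-0.02,"wx":0,"wy":0,"wz":0,"hand":0.03},{"x":0,"y":0.003,"z":-0.06,"wx":0,"wy":0,"wz":0,"hand":0.03},{"x":0,"y":0.003,"z":-0.12,"wx":0,"wy":0,"wz":0,"hand":0.03},{"x":0,"y":0.003,"z":-0.12,"wx":0,"wy":0,"wz":0,"hand":0.03},{"x":0,"y":0.003,"z":-0.12,"wx":0,"wy":0,"wz":0,"hand":0.03}]'
python3 - <<'E'
from h import *
s=st();to(.30,-.15,.36,-1.71)
pic('wrist','w11.png')
pic('scene','s11.png')
E
```

```text
time: 22.7
ee_pos: [0.4228, 0.2499, 0.3486]
eef_rot: [0.997, -0.072, 0.001, -0.0]
contact_force: [-0.4, 1.5, -0.7]
grip_width: 0.0302
t 22.7 p [0.4228 0.2499 0.3486] psi -1.715 tilt [0.0015 0.0007] F [-0.36  1.53 -0.71] g 0.0302
d [-0.064   0.4133 -0.0118] w [-0.0009 -0.0014 -0.005 ]
```

View pics/w11.png

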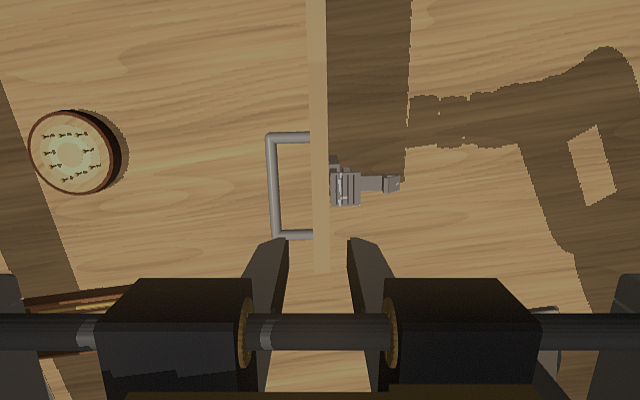

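View pics/s11.png

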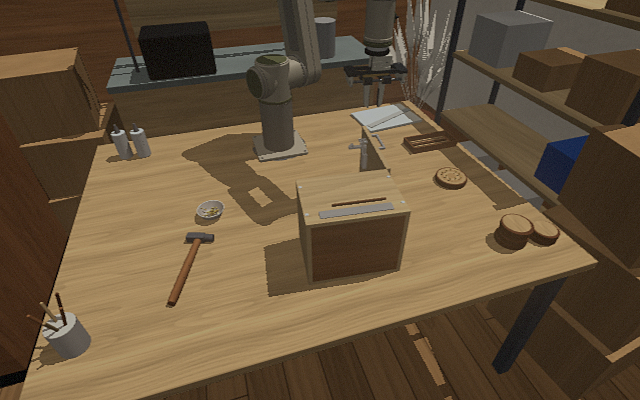

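The door stands open on its own and the latch looks intact. The bowl (209,211), hammer and slice (450,178) have not moved. I'll measure the door angle from the top-edge lines in the wrist view, (326,0)–(329,270) and the bar.

Run:
```python
from h import *
s=np.load('pics/w11.png.npz')
for A,B,z in [((326,2),(330,270),.239),((307,2),(314,268),.239),((270,137),(276,233),.21)]:
    a,b=ray(s,*A,z),ray(s,*B,z); d=b-a; print(a.round(3),b.round(3),'theta',-(np.arctan2(d[1],d[0])-(-np.pi/2-.1148))%(2*np.pi))
s=pic('top','t12.png'); cv2.imwrite('pics/t12z.png',s['image'][100:300,140:460,::-1].repeat(2,0).repeat(2,1))
```

```text
[0.562 0.223 0.239] [0.355 0.248 0.239] theta 1.5773083790422797
[0.564 0.236 0.239] [0.359 0.262 0.239] theta 1.5798070500616914
[0.473 0.284 0.21 ] [0.385 0.294 0.21 ] theta 1.5757959842460991
```

View pics/t12z.png

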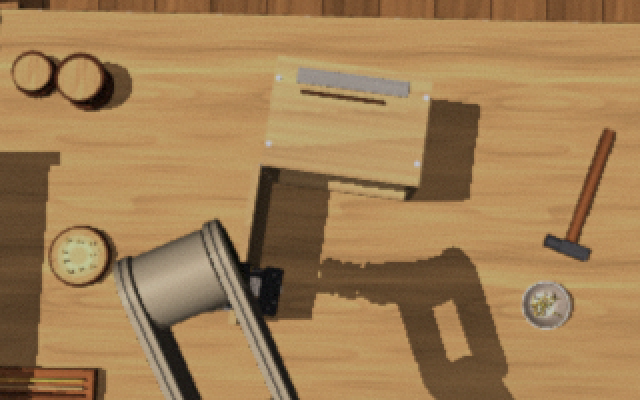

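The door measures 1.577 rad (about 90°) and the gripper is clear of everything. Handing in.

```bash
python3 -m inch '[{"x":0,"y":0,"z":-0.02,"wx":0,"wy":0,"wz":0,"hand":0.03},{"x":0,"y":0,"z":-0.02,"wx":0,"wy":0,"wz":0,"hand":0.03},{"x":0,"y":0,"z":-0.02,"wx":0,"wy":0,"wz":0,"hand":0.03}]'; python3 -c "
from h import *
st(); print(order.hand_in())"
```

```text
time: 23.22
ee_pos: [0.4223, 0.2498, 0.3665]
eef_rot: [0.997, -0.072, -0.001, 0.0]
contact_force: [-0.1, -0.2, 0.2]
grip_width: 0.03
t 23.23 p [0.4223 0.2498 0.3665] psi -1.715 tilt [-0.0012 -0.0006] F [-0.08 -0.18  0.23] g 0.03
the job is handed in; nothing more can be done
None
```

The tool cupboard is open, with its door standing at about 1.58 rad (square to the cupboard), and I handed the job in at 23.2 s.

1. **To the catch:** I drew the door out by its handle until the hook caught, at about 0.15 rad, where the measured pull rose only a few newtons. Then I let go of the handle.
2. **Past the latch:** I felt the thumb tab at z ≈ 0.220 m and pressed it to 18–20 N. I held that press while drawing the door past the catch to about 0.38 rad. The most I read there was about 20 N down with about 8 N sideways, roughly 22 N in all.
3. **Open:** I lifted off the hook, swung the door open and raised the gripper clear.

**Last checks:**
- **Door:** three lines in the wrist picture gave an angle between 1.576 and 1.580 rad.
- **Latch:** it looks intact and the hook sprang back up.
- **Bystanders:** the bowl, hammer and wood slice look unmoved.
- **Gripper:** it is about 13 cm above the door, and the measured force is near zero.

No check failed. While the gripper held the handle, the readings showed about 5–10 N of side and vertical force on the bar. Forces were read only at the end of each move, so a brief peak in between would not show.

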